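# Make up two sets of carvings for the painters

### The arm

A 6-joint arm with a two-finger parallel gripper is mounted at the origin on the work surface. World frame = base frame: x ahead of the robot, y to its left, z up, the work surface at z = 0. Lengths are in mm, angles in rad, forces in N, time in s.
With the tool pointing down it reaches from about 300 to 775 mm from the base axis. Payload 14.6 kg.
Tool frame: the origin (TCP) lies between the finger pads; the fingertips stand ahead of it and the grasp point (between the pads) lies 11 mm behind it (manip.finger_overhang is the z of the fingertips in the tool frame, in mm); z points along the fingers, y is the line along which they close (so a half turn about z gives the same grasp; the last joint's range is limited). The gripper opens to 94 mm and grips with 3 to 60 N. Pads are 16 mm wide; open, the fingers measure 119 mm over their backs; the gripper's body (75 mm by 177 mm) begins 78 mm behind the grasp point.
Start: joints at [1.282, 0.3, 1.521, -0, 1.321, -0.067], TCP at [120.99, 536.517, 213.446] pointing down, gripper open.
Joint ranges: [-3.03, 3.03], [-0.79, 2.21], [0.23, 2.52], [-1.04, 4.18], [0, 3.07], [-2.55, 2.55]. Speed limits (rad/s): [2.22, 2.22, 2.57, 3.14, 3.14, 3.14].

### API

Orientations are given as [roll, pitch, yaw] about the fixed x, y, z axes, in that order (R = Rz(yaw) Ry(pitch) Rx(roll)).
In Python, from cell import manip gives the robot as it stands.
- The arm moves only by the tool jog_arm, never from a script. Its argument "series" is a list of rows, each a list of 7 numbers: the shift along the world's x, y, z as a fraction of full scale, then the turn, a rotation vector about the world's x, y, z as a fraction of full scale, then the closure, from 0 (fully open) to 1 (shut). In form: [[dx, dy, dz, wx, wy, wz, fingers], ...]. A call has 1 to 8 rows; each row is the pose to reach, as a shift and turn from the pose commanded when the call began; what a row does not reach only later rows make up. Full scale, the value 1, is 120 mm for a shift and 90 degrees for a turn. A row lasts 1/12 s, in which the tool goes at most 41.7 mm and 7.16 degrees, less where a joint would pass 70% of its speed; a pose out of reach is approached as far as the arm can. A call with a number of a shift or a turn outside -1 to 1 is refused whole. A call with a gripper value outside its range is refused whole. The fingers move at their own pace and stop on an object; "grip_force" is the grip in N (left out, the last holds). Time passes only in rows, so rows that repeat a pose let the fingers close. It gives the time, the measured TCP pose, the force, the opening and the grip force at its end, in the units of the state.
- manip.read_state(): the state, without advancing time (a new reading comes with each control period).
- manip.camera(name): name is "scene" or "top" or "wrist"; returns a dict with "frame" (384x512x3 uint8, red, green, blue), "vfov" (degrees; the focal length in pixels is half the picture's height over the tangent of half this angle, whatever the lens; pixels are square), "cx", "cy" (the principal point, pixels), "R" (3x3) and "t" (3): a world point X has camera coordinates R X + t; the wrist camera has in their place "hand_eye" (4x4, takes a point from camera to tool coordinates, whose origin is the TCP and whose axes are the flange's). Camera axes: x right, y down, z forward; pixel columns grow to the right and rows downward; lengths in mm; the calibration is good to about 2 mm. The wrist camera is an equidistant fisheye: a pixel r from the principal point sees the ray r / f radians off the axis. A picture is of the moment at which its call begins: read the wrist's pose just before it. There is no depth.
- manip.sign_off(): hands the job in; it is judged then, once.
The state is a dict: "clock": time; "joints": joint angles; "qd": joint speeds; "effort": joint torques, N m; "eef_pos": TCP position; "eef_rot": TCP orientation; "wrist_force": force on the tool from outside, world axes, zero at the start; "moment": the same for the moment, N m; "finger_gap": finger opening in mm; "finger_force": force on a finger pad.
Only numpy, scipy, OpenCV 4.12 (cv2) and the standard library are available. Lean on these libraries where they do the work, as an engineer would, in place of code of your own. Each camera call takes 0.05 s, during which the arm holds its last target. There are 200 camera calls.

### The job

Make up the two sets for the painters: in the three-pocket tray stand the duck in the large pocket, the snail in the middle-sized one and the mushroom in the small one; in the two-pocket tray stand the tortoise in the large pocket and the hare in the small one. Set each carving down gently, upright and in the middle of its pocket, facing whichever way you like. Leave the coiled snake, the mallet and the sanding block where they are.

Things in the scene. Friction and masses are not known exactly. Their poses are not given: they have to be found in the camera images.
- duck: Carved duck, about 93 mm long (x), 60 mm high, egg-shaped body, upright neck with round head and flat beak at the -x end, tail at +x. Loose, pale bare wood, standing upright. Origin: centre of the underside; z up; head points to -x. The body is 42 mm wide across y at its widest, over the origin, at height 26 mm; it stands on a 50 x 32 mm flat foot. 60 g give or take a third.
- tortoise: Carved tortoise, 54 mm round domed shell, 42 mm high, on four stub feet, small head sticking out at -x, so 86 mm long. Loose, pale bare wood, standing upright. Origin: centre of the underside; z up; head points to -x. The shell's side is upright from height 11 to 28 mm, 54 mm wide across y. About 70 g.
- hare: Carved sitting hare, round upright body of 38 mm diameter up to height 34 mm, round head and two long ears laid back towards +x, 72 mm high in all; two small forepaws reach 29 mm out at -x. Loose, pale bare wood, standing upright. Origin: centre of the underside; z up; face points to -x. Grip the body across y (38 mm). About 50 g.
- snail: Carved snail, 72 mm long narrow foot (x, 20 mm wide, 11 mm high) and an upright disc shell, 38 mm diameter, centred 6 mm to +x of the origin at height 30 mm; head with two short horns at -x; 49 mm high. Loose, pale bare wood, standing upright. Origin: centre of the underside; z up; head points to -x. The shell's flat faces are 26 mm apart across y. About 45 g.
- mushroom: Carved mushroom, round stem 24 to 34 mm thick with a domed cap of 44 mm diameter; 50 mm high. Loose, pale bare wood, standing upright. Origin: centre of the underside; z up; round, so its yaw does not matter. The cap's rim is upright from height 28 to 38 mm. About 40 g.
- tray3: The three-pocket tray: wood with dark floor, 102 (x) by 279 mm (y), fixed. Origin: centre of its underside; z up. Floor 6 mm thick; walls and dividers 6 mm thick, tops 14 mm above the bench. Pockets 90 mm across x, in a row along y, centres at x = 0: large, 105 mm long, centre y = +81 mm; middle-sized, 85 mm long, centre y = -20 mm; small, 65 mm long, centre y = -101 mm.
- tray2: The two-pocket tray: like the other but 102 mm (x) by 193 mm (y), fixed to the bench. Same floor, walls and 90 mm pocket width. Pockets along y: large, 105 mm long, centre at y = +38 mm; small, 70 mm long, centre at y = -55.5 mm.
- snake: Carved coiled snake of the same pale wood, 66 mm round, 50 mm high, standing among the other carvings; belongs to no set, stays where it is. Origin: centre of the underside.
- mallet: Bystander: mallet with red handle and two yellow faces, 236 mm long, 104 mm across the head, 42 mm high, lying on the bench at the left. Origin on the bench, 60 mm short of the head's centre along its x axis.
- sander: Bystander: cork sanding block, 110 x 60 x 32 mm, lying near the robot at the right. Origin: centre of the underside.
Not all that is in view belongs to the job. Leave any purple look-alike of the tray2 alone.

How it is judged (in metres and radians):
At the end, for the whole second after the job is handed in: Each carving stands in its named pocket, its origin within 15 mm of the pocket's centre along each tray axis, upright within 0.15 rad, on the tray's floor, released and at rest (x of duck in the frame of tray3 between -0.015 and 0.015 m and y of duck in the frame of tray3 between 0.066 and 0.096 m and z of duck in the frame of tray3 between 0.001 and 0.012 m and angle between each of duck, snail, mushroom, tortoise, hare's own z axis and vertical below 0.15 rad and linear speed of each of duck, snail, mushroom, tortoise, hare below 0.03 m/s and angular speed of each of duck, snail, mushroom, tortoise, hare below 0.3 rad/s and x of snail in the frame of tray3 between -0.015 and 0.015 m and y of snail in the frame of tray3 between -0.035 and -0.005 m and z of snail in the frame of tray3 between 0.001 and 0.012 m and x of mushroom in the frame of tray3 between -0.015 and 0.015 m and y of mushroom in the frame of tray3 between -0.116 and -0.086 m and z of mushroom in the frame of tray3 between 0.001 and 0.012 m and x of tortoise in the frame of tray2 between -0.015 and 0.015 m and y of tortoise in the frame of tray2 between 0.023 and 0.053 m and z of tortoise in the frame of tray2 between 0.001 and 0.012 m and x of hare in the frame of tray2 between -0.015 and 0.015 m and y of hare in the frame of tray2 between -0.0705 and -0.0405 m and z of hare in the frame of tray2 between 0.001 and 0.012 m); the robot touches nothing.
It fails at once if a bystander (snake, mallet or sanding block) is shifted by more than 20 mm (distance of any of snake, mallet, sander from where it was at the start of the episode above 0.02 m).
It fails at once if a carving is dropped into a tray (falls faster than 0.7 m/s onto it) instead of being set down ((x of duck in the frame of tray3 between -0.05 and 0.05 m and y of duck in the frame of tray3 between -0.1395 and 0.1395 m and z of duck in the frame of tray3 below 0.022 m and linear speed of duck above 0.7 m/s) or (x of duck in the frame of tray2 between -0.05 and 0.05 m and y of duck in the frame of tray2 between -0.0965 and 0.0965 m and z of duck in the frame of tray2 below 0.022 m and linear speed of duck above 0.7 m/s) or (x of snail in the frame of tray3 between -0.05 and 0.05 m and y of snail in the frame of tray3 between -0.1395 and 0.1395 m and z of snail in the frame of tray3 below 0.022 m and linear speed of snail above 0.7 m/s) or (x of snail in the frame of tray2 between -0.05 and 0.05 m and y of snail in the frame of tray2 between -0.0965 and 0.0965 m and z of snail in the frame of tray2 below 0.022 m and linear speed of snail above 0.7 m/s) or (x of mushroom in the frame of tray3 between -0.05 and 0.05 m and y of mushroom in the frame of tray3 between -0.1395 and 0.1395 m and z of mushroom in the frame of tray3 below 0.022 m and linear speed of mushroom above 0.7 m/s) or (x of mushroom in the frame of tray2 between -0.05 and 0.05 m and y of mushroom in the frame of tray2 between -0.0965 and 0.0965 m and z of mushroom in the frame of tray2 below 0.022 m and linear speed of mushroom above 0.7 m/s) or (x of tortoise in the frame of tray3 between -0.05 and 0.05 m and y of tortoise in the frame of tray3 between -0.1395 and 0.1395 m and z of tortoise in the frame of tray3 below 0.022 m and linear speed of tortoise above 0.7 m/s) or (x of tortoise in the frame of tray2 between -0.05 and 0.05 m and y of tortoise in the frame of tray2 between -0.0965 and 0.0965 m and z of tortoise in the frame of tray2 below 0.022 m and linear speed of tortoise above 0.7 m/s) or (x of hare in the frame of tray3 between -0.05 and 0.05 m and y of hare in the frame of tray3 between -0.1395 and 0.1395 m and z of hare in the frame of tray3 below 0.022 m and linear speed of hare above 0.7 m/s) or (x of hare in the frame of tray2 between -0.05 and 0.05 m and y of hare in the frame of tray2 between -0.0965 and 0.0965 m and z of hare in the frame of tray2 below 0.022 m and linear speed of hare above 0.7 m/s)).
It also fails if it takes over 144 s, if anything falls off the work surface, if the arm or the gripper's body presses on something with over 40 N, if the wrist force passes 120 N, or if a joint passes its speed limit or range.

## Working session

There is one attempt and no reset: what is moved stays moved. The work goes in short steps, Python scripts to look and compute and a tool call to move; the robot and the scene stay as the last step left them, time stands still between calls to the robot, and variables do not carry over. Pictures are saved under pics/ and viewed, at most 14 in all, crops included, and the job is handed in when it is done.

Besides the shell and the picture viewer there is one more tool, called as name(argument=value, ...), one argument or row to a line, values as JSON. jog_arm: Moves the arm, as the interface text tells. Its arguments: {"type":"object","properties":{"series":{"type":"array"},"grip_force":{"type":"number"}},"required":["series"]}

```bash
mkdir -p pics; ls; python3 - <<'E'
from cell import manip
import cv2
print(manip.read_state(), manip.finger_overhang)
for n in ("scene","top","wrist"):
    c=manip.camera(n); cv2.imwrite(f"pics/{n}0.png",cv2.resize(c["frame"][:,:,::-1],(800,600),interpolation=cv2.INTER_CUBIC))
    print(n,{k:v for k,v in c.items() if k!="frame"})
E
```

```text
pics
{'clock': 0.0, 'joints': array([ 1.28238754e+00,  3.00456999e-01,  1.52160866e+00, -2.99750335e-05,
        1.32071310e+00, -6.66287711e-02]), 'qd': array([ 0.0003253 ,  0.00050184, -0.001636  ,  0.00059498, -0.00195884,
       -0.00042246]), 'effort': array([ 1.86347620e-04, -5.31804156e+01, -3.52746892e+01,  7.08380900e-02,
        2.43949756e-02, -2.31026569e-06]), 'eef_pos': array([120.93055527, 536.26471018, 212.88239824]), 'eef_rot': array([-3.14040724e+00, -5.00013903e-05,  2.91982004e+00]), 'wrist_force': array([-0.48897088, -0.15345179, -0.64202807]), 'moment': array([-0.00348228,  0.0235872 , -0.01835671]), 'finger_force': 0.0, 'finger_gap': 93.7652559410375} 8.0
scene {'vfov': 48.914513336333314, 'cx': 252.28170307075752, 'cy': 199.89272331494138, 'R': array([[ 0.04232114,  0.99899537,  0.01473653],
       [ 0.80687631, -0.02547645, -0.5901708 ],
       [-0.58920247,  0.03686726, -0.80714389]]), 't': array([ -65.49695955, -396.35697795, 1615.65261665])}
top {'vfov': 51.50381831186985, 'cx': 263.81121101794434, 'cy': 183.15240696624002, 'R': array([[-0.01568966, -0.99986361,  0.00515618],
       [-0.97211525,  0.0140471 , -0.23408252],
       [ 0.23397817, -0.00868508, -0.97220306]]), 't': array([  61.46566046,  552.19327775, 1185.66078706])}
wrist {'vfov': 65.70646984690485, 'cx': 251.77083324051065, 'cy': 191.75124761650656, 'hand_eye': array([[-1.21826486e-03, -9.67242071e-01, -2.53852894e-01,
         7.30749611e+01],
       [ 9.99999046e-01, -1.34349166e-03,  3.19941024e-04,
        -1.34713580e+00],
       [-6.50509664e-04, -2.53852262e-01,  9.67242785e-01,
        -1.71398823e+02],
       [ 0.00000000e+00,  0.00000000e+00,  0.00000000e+00,
         1.00000000e+00]])}
```

View pics/scene0.png

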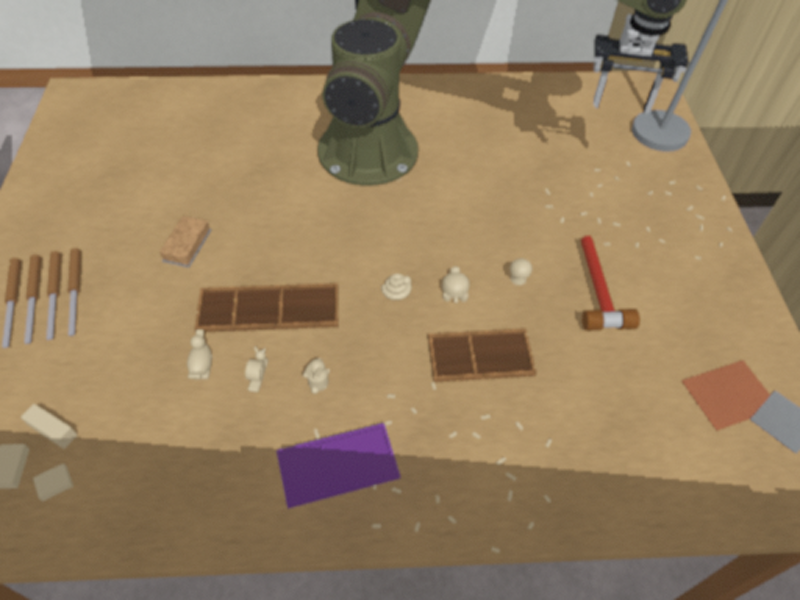

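View pics/top0.png

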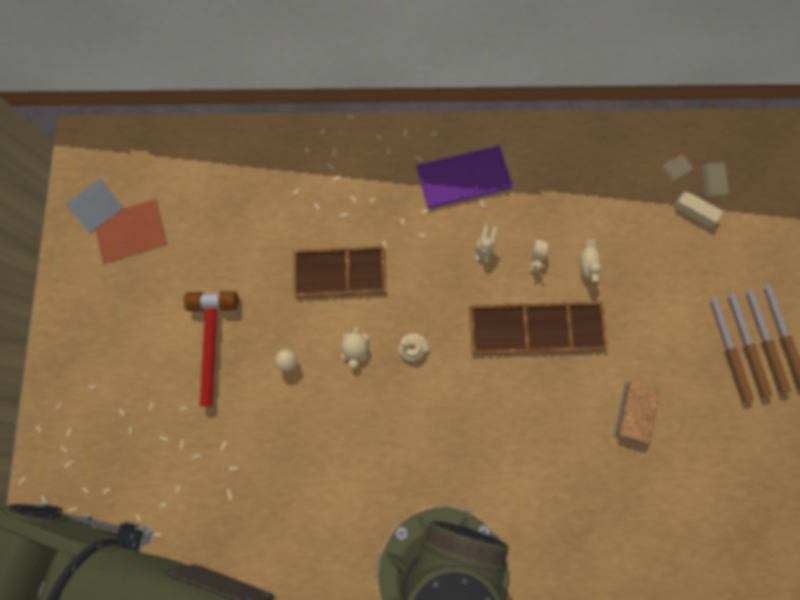

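The scene picture shows the duck (199,355), snail (256,368), hare (317,375), snake (397,286), tortoise (455,285) and mushroom (519,270), with tray3 at about (268,307) and tray2 at about (482,354). The top picture shows the same things: duck (590,262), snail (539,255), hare (486,243), snake (413,348), tortoise (355,348), mushroom (286,360). Next I locate them roughly with the top camera.

```bash
cat > h.py <<'E'
from cell import manip
import numpy as np, cv2
from scipy.spatial.transform import Rotation as Ro
def cam(n):
    s=manip.read_state(); c=manip.camera(n); c["f"]=192/np.tan(np.radians(c["vfov"])/2)
    if n=="wrist":
        T=np.eye(4); T[:3,:3]=Ro.from_euler("xyz",s["eef_rot"]).as_matrix(); T[:3,3]=s["eef_pos"]
        H=T@c["hand_eye"]; c["Rc"],c["o"]=H[:3,:3],H[:3,3]
    else:
        c["Rc"]=c["R"].T; c["o"]=-c["R"].T@c["t"]
    c["fish"]=n=="wrist"
    return c
def rays(c,uv):
    p=(np.atleast_2d(uv).astype(float)-[c["cx"],c["cy"]])/c["f"]
    if c["fish"]:
        r=np.linalg.norm(p,axis=1,keepdims=True); d=np.hstack([p*np.sinc(r/np.pi),np.cos(r)])
    else: d=np.hstack([p,np.ones((len(p),1))])
    return d@c["Rc"].T
def plane(c,uv,z):
    d=rays(c,uv); return (c["o"]+d*((z-c["o"][2])/d[:,2:]))[:,:2]
def blobs(mask,amin):
    k=np.ones((3,3),np.uint8); m=cv2.morphologyEx(mask.astype(np.uint8)*255,cv2.MORPH_OPEN,k)
    cs,_=cv2.findContours(m,cv2.RETR_EXTERNAL,cv2.CHAIN_APPROX_NONE)
    return [q[:,0,:] for q in cs if cv2.contourArea(q)>amin]
def hsv(c): return cv2.cvtColor(c["frame"],cv2.COLOR_RGB2HSV)
def rect(P):
    (x,y),(w,h),a=cv2.minAreaRect(P.astype(np.float32)); return np.round([x,y,w,h,a],1)
E
python3 - <<'E'
from h import *
c=cam("top"); H=hsv(c)
for q in [(378,223),(346,163),(311,155),(264,223),(228,223),(183,231),(340,210),(220,175),(330,250)]: print(q,H[q[1],q[0]])
for q in blobs((H[...,1]<95)&(H[...,2]>140),60): print("pale",q.mean(0),rect(plane(c,q,25)))
for q in blobs((H[...,2]<85)&(H[...,0]<25),150): print("dark",q.mean(0),rect(plane(c,q,10)))
E
```

```text
(378, 223) [ 14 144 103]
(346, 163) [ 19  75 133]
(311, 155) [ 20  76 185]
(264, 223) [ 19  82 155]
(228, 223) [ 20  76 171]
(183, 231) [ 20  75 176]
(340, 210) [ 11 141  74]
(220, 175) [ 12 145  88]
(330, 250) [ 17 125 155]
pale [181.64705882 229.05882353] [417.7 313.4  38.   31.6  89.1]
pale [263.83050847 220.74576271] [442.9  52.7  44.4  53.3  17.8]
pale [226.13043478 219.23913043] [447.5 173.3  47.7  44.8  89.1]
pale [377.62 163.7 ] [ 625.8 -320.7   40.    61.7   89.2]
pale [345.46428571 157.82142857] [ 645.9 -218.8   30.    30.9   69.7]
pale [311.44680851 151.        ] [ 667.9 -106.7   31.3   50.8   67. ]
pale [448.38333333 132.03333333] [ 731.7 -568.5   91.8   31.5   57.6]
dark [140.         373.27857143] [ -4.  425.8 208.4  33.5  70.6]
dark [298.2173913  350.12173913] [ 52.4 -40.1 159.7  33.2  72.3]
dark [350.08333333 208.46875   ] [ 478.2 -226.    79.7   82.1   89.2]
dark [319.0733945  209.27522936] [ 478.1 -123.7  100.4   85.3   89.2]
dark [375.1686747  207.65060241] [ 480.3 -306.5   60.9   82.2   89.2]
dark [204.75238095 173.07619048] [6.041e+02 2.467e+02 8.290e+01 9.970e+01 6.000e-01]
dark [233.35714286 171.79761905] [6.078e+02 1.523e+02 8.500e+01 6.270e+01 4.000e-01]
dark [ 11.87671233 116.61643836] [807.5 909.5 141.7  37.3  51.7]
dark [237.68831169  65.77229437] [9.4760e+02 6.9800e+01 1.7420e+02 1.8183e+03 2.0000e-01]
```

jog_arm(
  series=[
    [0,0,1,0,0,0,0],
    [0.8,-0.3,1,0,0,0,0],
    [1,-1,1,0,0,0,0],
    [1,-1,1,0,0,0,0],
  ],
)

```text
clock: 0.53
eef_pos: [202.1, 463.9, 310.7]
eef_rot: [3.141, 0.0, 2.921]
wrist_force: [0.9, 0.8, -0.7]
finger_gap: 93.8
finger_force: 0.0
```

jog_arm(
  series=[
    [0.5,-0.5,0,0,0,0,0],
    [0.9,-0.9,0,0,0,0,0],
    [1,-1,0,0,0,0,0],
    [1,-1,0,0,0,0,0],
    [1,-1,0,0,0,0,0],
  ],
)

```text
clock: 0.95
eef_pos: [324.8, 340.8, 309.9]
eef_rot: [-3.141, 0.001, 2.915]
wrist_force: [-0.2, 0.5, 0.1]
finger_gap: 94.3
finger_force: 0.0
```

jog_arm(
  series=[
    [0.3,-0.5,-0.3,0,0,0.08,0],
    [0.6,-1,-0.5,0,0,0.14,0],
    [0.6,-1,-0.5,0,0,0.14,0],
    [0.6,-1,-0.5,0,0,0.14,0],
    [0.6,-1,-0.5,0,0,0.14,0],
    [0.6,-1,-0.5,0,0,0.14,0],
  ],
)

```text
clock: 1.45
eef_pos: [393.7, 223.8, 249.4]
eef_rot: [-3.141, -0.001, 3.137]
wrist_force: [-0.3, 0.9, 0.4]
finger_gap: 93.8
finger_force: 0.0
```

```bash
python3 - <<'E'
from h import *
c=cam("wrist"); H=hsv(c); cv2.imwrite("pics/w1.png",cv2.resize(c["frame"][:,:,::-1],(800,600),interpolation=cv2.INTER_CUBIC))
for q in blobs((H[...,1]<100)&(H[...,2]>120),150): print("pale",q.mean(0),len(q),rect(plane(c,q,22)))
for q in blobs((H[...,2]<95)&(H[...,0]<25)&(H[...,1]>110),300): print("dark",q.mean(0),rect(plane(c,q,6)))
print(manip.read_state()["eef_pos"],c["o"])
E
```

```text
pale [215.14545455 205.60909091] 110 [444.  170.5  54.5  51.2  48.1]
pale [137.90425532 199.0212766 ] 94 [435.2  54.4  52.8  51.9  43.5]
pale [313.96385542 185.34939759] 83 [416.  309.6  40.5  40.5   2. ]
dark [350.8875502  340.58634538] [730.7 452.5 551.1  41.   89.7]
dark [206.58878505 279.89719626] [577.4 146.3  27.1  70.9   1.2]
dark [263.94303797 279.44303797] [575.2 241.  106.6  31.2  89.2]
dark [413.71527778 291.08333333] [625.7 521.4 125.2  52.   17.1]
dark [ 90.08633094 291.34532374] [622.  -80.2  52.  126.2  72.1]
dark [240.0781893  265.97530864] [549.2 201.5  13.5 190.    2.2]
dark [384.71830986 252.04225352] [535.8 439.6  52.1  29.9  85.2]
dark [ 14.88235294 218.53676471] [ 478.9 -237.8   92.7   86.9    0.8]
dark [ 51.96067416 218.60674157] [ 477.7 -134.7   92.2  107.1    1.2]
dark [402.25093633 182.        ] [4.212e+02 4.560e+02 1.953e+02 1.880e+01 4.000e-01]
[393.4800857  224.71360386 249.99419828] [320.52711752 222.78289243 420.89681328]
```

View pics/w1.png

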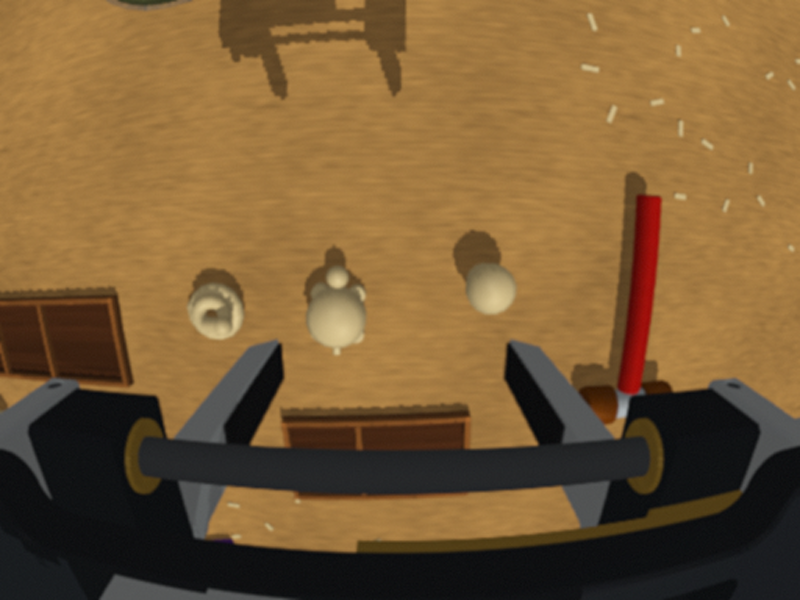

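The wrist picture shows the snake (216,310), the tortoise shell (336,317) with its head at (337,275) towards the robot, and the mushroom cap (490,289). The gripper hides the lower part of the frame. I refine these two, and look at tray2 from further out.

```bash
cat >> h.py <<'E'
def pale(c,amin=150,smax=100,vmin=120):
    H=hsv(c); out=[]
    for q in blobs((H[...,1]<smax)&(H[...,2]>vmin),amin):
        m=np.zeros(H.shape[:2],np.uint8); cv2.fillPoly(m,[q],255); out.append((q,m))
    return out
def circ(P):
    A=np.c_[2*P,np.ones(len(P))]; s=np.linalg.lstsq(A,(P**2).sum(1),rcond=None)[0]
    return np.round([s[0],s[1],np.sqrt(s[2]+s[0]**2+s[1]**2)],1)
E
python3 - <<'E'
from h import *
c=cam("wrist")
for q,m in pale(c):
    if len(q)<70: continue
    x=q.mean(0)
    if x[0]>270: P=plane(c,q,36); print("mush",circ(P),cv2.minEnclosingCircle(P.astype(np.float32)))
    elif x[0]>180:
        k=cv2.getStructuringElement(cv2.MORPH_ELLIPSE,(23,23)); s=cv2.morphologyEx(m,cv2.MORPH_OPEN,k)
        cs=max(cv2.findContours(s,0,1)[0],key=cv2.contourArea)[:,0]
        P=plane(c,cs,26); C=circ(P); print("tort",C)
        Q=plane(c,q,20); i=np.argsort(Q[:,0])[:12]; print("head",Q[i].mean(0),Q[:,0].min(),Q[:,0].max(),Q[:,1].min(),Q[:,1].max())
        e=cv2.morphologyEx(m-s,cv2.MORPH_OPEN,np.ones((3,3),np.uint8))
        for b in cv2.findContours(e,0,1)[0]: print(" extra",cv2.contourArea(b),plane(c,b[:,0].mean(0),18))
E
```

```text
tort [441.8 169.7  24.7]
head [419.41979267 168.41018731] 418.35183412972293 475.1317430123481 143.4036436943811 194.1230709129944
 extra 8.5 [[473.33301105 168.64563739]]
mush [413.  306.6  19.8] ((412.93182373046875, 306.6513671875), 20.797269821166992)
```

jog_arm(
  series=[
    [0.35,0,0,0,0,0,0],
    [0.7,0,0,0,0,0,0],
    [1,-0.1,0,0,0,0,0],
    [1,-0.1,0,0,0,0,0],
  ],
)

```text
clock: 1.88
eef_pos: [517.1, 212.4, 248.8]
eef_rot: [-3.141, -0.0, 3.139]
wrist_force: [-1.5, -0.2, -2.0]
finger_gap: 94.0
finger_force: 0.0
```

jog_arm(
  series=[
    [0.35,0,0,0,0,0,0],
    [0.7,0,0,0,0,0,0],
    [1,-0.1,0,0,0,0,0],
    [1,-0.1,0,0,0,0,0],
  ],
)

```text
clock: 2.22
eef_pos: [636.9, 200.2, 247.4]
eef_rot: [-3.141, -0.002, 3.139]
wrist_force: [-0.1, -0.2, 0.0]
finger_gap: 93.9
finger_force: 0.0
```

jog_arm(
  series=[
    [0.2,-0.2,0,0,0,0,0],
    [0.2,-0.2,0,0,0,0,0],
    [0.2,-0.2,0,0,0,0,0],
  ],
)

```text
clock: 2.47
eef_pos: [657.4, 177.2, 249.7]
eef_rot: [3.142, -0.0, 3.14]
wrist_force: [0.5, 0.1, 0.8]
finger_gap: 93.9
finger_force: 0.0
```

```bash
python3 - <<'E'
from h import *
c=cam("wrist"); H=hsv(c); cv2.imwrite("pics/w2.png",cv2.resize(c["frame"][:,:,::-1],(800,600),interpolation=cv2.INTER_CUBIC))
print(c["o"])
for q in blobs((H[...,2]<110)&(H[...,0]<25)&(H[...,1]>110),300): print("dark",q.mean(0),rect(plane(c,q,14)),rect(plane(c,q,6)))
E
```

```text
[584.10279326 175.97269651 421.12611361]
dark [219.39175258 326.28865979] [939.1 123.8  96.2  45.8  89.6] [946.1 122.8  98.1  46.7  89.6]
dark [350.764 340.548] [986.9 401.8 539.3  39.4  89.9] [994.8 406.3 549.9  40.2  89.9]
dark [156.43925234 324.63551402] [936.2  -4.2  73.9  51.5  89.8] [943.1  -7.7  75.4  52.5  89.8]
dark [322.16304348 325.10869565] [936.5 302.8 129.9  53.2  89.9] [943.4 305.3 132.5  54.3  89.9]
dark [413.80291971 291.35766423] [883.4 471.2 123.5  49.2  17.5] [889.3 477.  125.9  50.1  17.5]
dark [ 89.80714286 291.37857143] [ 881.1 -120.6   51.   124.    72.1] [ 887.  -126.4   52.   126.4   72.1]
dark [196.87610619 271.7079646 ] [8.227e+02 9.150e+01 5.390e+01 1.160e+02 1.000e-01] [8.274e+02 8.990e+01 5.500e+01 1.182e+02 1.000e-01]
dark [ 10.48818898 244.07086614] [ 788.6 -307.1   57.4  142.2   26.1] [ 792.6 -316.5   58.5  145.    26.1]
dark [232.00440529 129.99559471] [604.6 148.6  90.5  70.4   1.9] [605.  148.1  92.3  71.7   1.9]
dark [298.56043956 128.21245421] [601.1 241.8  90.  105.2   1.9] [601.4 243.1  91.8 107.3   1.9]
dark [16.79617834 71.65605096] [ 476.7 -228.3   91.6   83.8    1.6] [ 474.5 -236.3   93.4   85.5    1.6]
dark [60.34158416 60.14356436] [ 475.3 -128.    90.1  105.     0.7] [ 473.2 -134.    91.9  107.1    0.7]
dark [425.74257426  56.8019802 ] [467.5 432.   62.1 179.8  90. ] [465.2 437.   63.3 183.4  90. ]
dark [197.07   6.02] [424.9  99.   63.6  22.6  84.7] [421.8  97.5  64.9  23.   84.7]
```

View pics/w2.png

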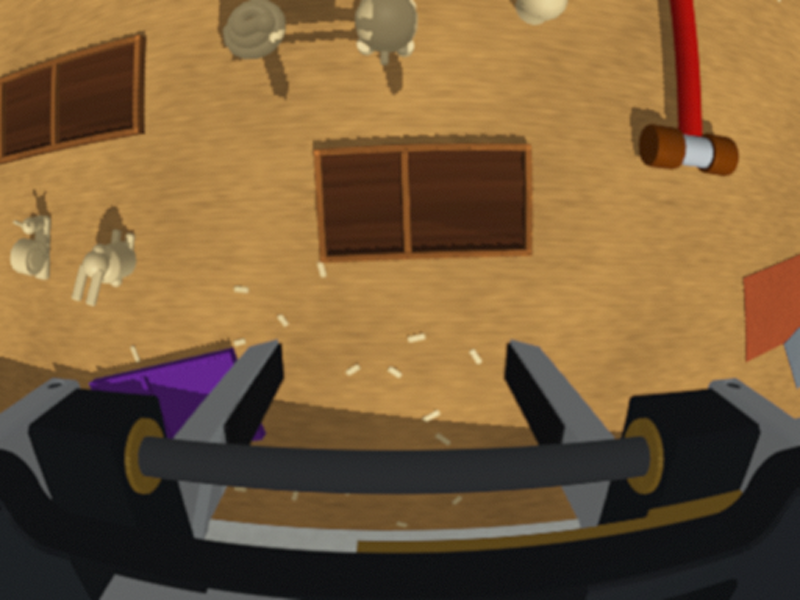

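The picture shows tray2 whole: its small pocket at (362,203) and large pocket at (467,200). Their openings fit 90x70 and 90x105 mm. The snail and hare are at the left edge, and all three far carvings head roughly towards the robot. I move over the other side to see tray3 and those three.

jog_arm(
  series=[
    [0,-0.35,0,0,0,0,0],
    [0,-0.7,0,0,0,0,0],
    [0,-1,0,0,0,0,0],
  ],
)

```text
clock: 2.77
eef_pos: [656.5, 56.8, 250.6]
eef_rot: [-3.142, 0.001, -3.141]
wrist_force: [0.6, -0.5, -0.2]
finger_gap: 94.1
finger_force: 0.0
```

jog_arm(
  series=[
    [0,-0.35,0,0,0,0,0],
    [0,-0.7,0,0,0,0,0],
    [0,-1,0,0,0,0,0],
  ],
)

```text
clock: 3.02
eef_pos: [656.8, -63.9, 250.8]
eef_rot: [-3.141, 0.001, 3.141]
wrist_force: [0.7, 0.6, 0.4]
finger_gap: 94.3
finger_force: 0.0
```

jog_arm(
  series=[
    [0,-0.35,0,0,0,0,0],
    [0,-0.7,0,0,0,0,0],
    [0,-1,0,0,0,0,0],
    [0,-1,0,0,0,0,0],
  ],
)

```text
clock: 3.35
eef_pos: [656.6, -187.9, 250.1]
eef_rot: [-3.141, 0.0, 3.136]
wrist_force: [-0.3, -0.1, 0.7]
finger_gap: 94.0
finger_force: 0.0
```

jog_arm(
  series=[
    [0,-0.3,0,0,0,0,0],
    [0,-0.3,0,0,0,0,0],
    [0,-0.3,0,0,0,0,0],
  ],
)

```text
clock: 3.6
eef_pos: [657.4, -218.9, 250.2]
eef_rot: [3.142, 0.0, 3.139]
wrist_force: [-0.0, -0.2, 1.1]
finger_gap: 94.0
finger_force: 0.0
```

```bash
python3 - <<'E'
from h import *
c=cam("wrist"); H=hsv(c); cv2.imwrite("pics/w3.png",cv2.resize(c["frame"][:,:,::-1],(800,600),interpolation=cv2.INTER_CUBIC))
print(c["o"])
for q in blobs((H[...,2]<110)&(H[...,0]<25)&(H[...,1]>110),300):
    r=rect(plane(c,q,14))
    if r[0]<600: print("dark",q.mean(0),r)
for q,m in pale(c): print("pale",q.mean(0),len(q),rect(plane(c,q,25)))
E
```

```text
[ 583.93677178 -220.11002318  421.56021282]
dark [316.39393939  41.52272727] [ 4.754e+02 -1.282e+02  9.080e+01  1.060e+02  2.000e-01]
dark [210.09126984  36.08730159] [ 463.6 -282.   193.   119.9   89.9]
pale [249.31771894 341.13645621] 491 [ 972.9 -226.2  449.    35.1   89.9]
pale [ 47.39047619 217.39047619] 105 [ 733.  -569.3  102.5   39.1   63. ]
pale [337.39428571 170.34285714] 175 [ 659.3 -101.7   69.4   39.3    9.6]
pale [254.29166667 148.8       ] 120 [ 629.4 -218.2   28.2   65.9   86.4]
pale [173.43373494 136.1746988 ] 166 [ 608.9 -325.6   39.6   95.5   89. ]
pale [13.42016807 79.7394958 ] 119 [ 491.5 -619.6  107.1   11.    11.1]
pale [28.5483871 71.       ] 124 [ 483.2 -582.   108.6   10.7   11.4]
pale [482.96296296  47.55555556] 108 [444.4 170.5  54.3  82.5  62.8]
pale [428.34234234  32.69369369] 111 [439.6  48.1  51.3  75.1  37. ]
```

View pics/w3.png

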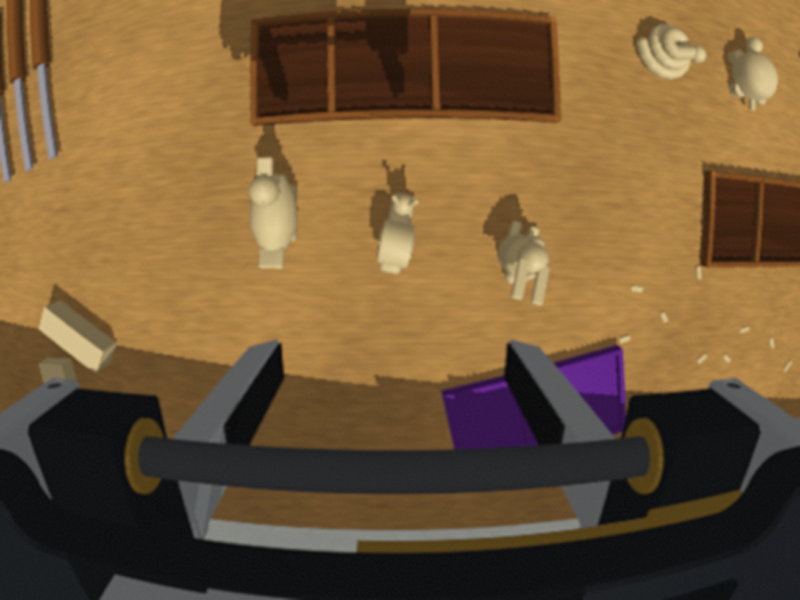

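The picture shows tray3 along the top (402,67), the duck at (273,210), the snail at (396,235) and the hare at (524,260), all heading roughly towards the robot. I enlarge that region to read their axes.

```bash
python3 - <<'E'
from h import *
c=cam("wrist"); f=c["frame"][95:200,150:360,::-1]; cv2.imwrite("pics/w3c.png",cv2.resize(f,(798,399),interpolation=cv2.INTER_CUBIC))
E
```

```text
(no output)
```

View pics/w3c.png

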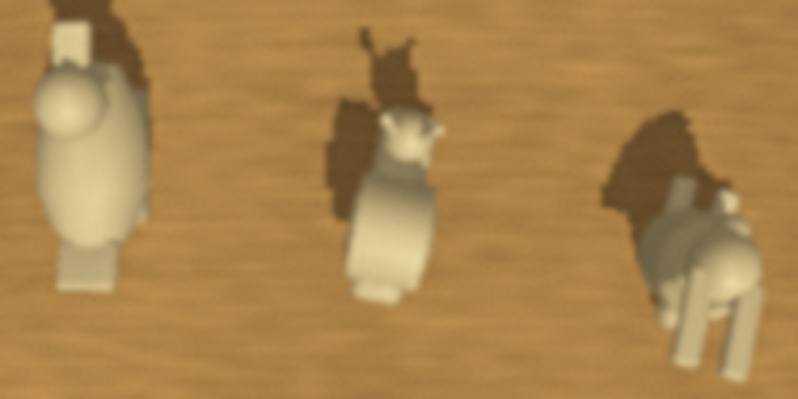

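```bash
python3 - <<'E'
from h import *
c=cam("wrist")
def w(u,v,z): return plane(c,(150+(u-1.5)/3.8,95+(v-1.5)/3.8),z)[0].round(1)
print("duck beak",w(72,22,45),"head",w(68,100,50),"tail",w(87,278,30),"body",w(93,160,26))
print("body edges",w(38,165,26),w(148,165,26))
print("snail tail",w(380,300,8),"horns",w(411,122,25),"shell L/R mid",w(350,230,30),w(434,230,30),"shell top",w(392,230,45))
print("hare head",w(727,262,45),"eartips",w(686,362,65),w(735,376,65),"earbase",w(696,275,58),w(747,290,58),"paws",w(682,180,8),w(727,195,8),"bodyL",w(638,255,30))
for n,(u0,u1) in dict(duck=(150,210),snail=(230,275),hare=(310,360)).items():
    for q,m in pale(c):
        a=q.mean(0)
        if u0<a[0]<u1 and 120<a[1]<200: print(n,rect(plane(c,q,10)),rect(plane(c,q,26)))
E
```

```text
duck beak [ 562.1 -325.3] head [ 588.7 -325.8] tail [ 653.1 -327.3] body [ 610.9 -324.1]
body edges [ 612. -345.] [ 613.3 -303.9]
snail tail [ 666.4 -221.9] horns [ 599.5 -210.8] shell L/R mid [ 637.  -232.1] [ 637.1 -202.8] shell top [ 635.  -217.5]
hare head [ 645. -101.] eartips [ 675.8 -119.5] [ 680.7 -101.8] earbase [ 647.5 -115.8] [652.4 -97.3] paws [ 620.1 -108.8] [625.3 -90.7] bodyL [ 645.4 -129.8]
duck [ 610.4 -329.9   41.2   99.2   89.1] [ 609.4 -325.5   39.6   95.3   89.1]
snail [ 631.4 -218.7   29.4   67.9   88.3] [ 629.6 -218.7   28.2   65.3   88.3]
hare [661.8 -97.4  70.8  40.6  10.4] [ 658.8 -102.1   68.    39.    10.4]
```

The crop shows the duck axis from beak (72,22) to tail (87,278), the snail from horns (411,122) to tail (380,300) at about -9°, and the hare at about -15° from its paws and ears. I take the hare first.

jog_arm(
  series=[
    [0,0.3,-0.3,0,0,-0.08,0.3],
    [-0.05,0.6,-0.6,0,0,-0.16,0.3],
    [-0.058,0.915,-0.9,0,0,-0.16,0.3],
    [-0.058,0.915,-1,0,0,-0.16,0.3],
    [-0.058,0.915,-1,0,0,-0.16,0.3],
    [-0.058,0.915,-1,0,0,-0.16,0.3],
    [-0.058,0.915,-1,0,0,-0.16,0.3],
  ],
  grip_force=15,
)

```text
clock: 4.33
eef_pos: [651.2, -109.3, 131.5]
eef_rot: [-3.142, 0.002, 2.889]
wrist_force: [0.6, -0.2, 0.6]
finger_gap: 65.4
finger_force: 0.0
```

```bash
python3 - <<'E'
from h import *
c=cam("wrist"); s=manip.read_state(); print(s["eef_pos"],s["eef_rot"],s["finger_gap"])
cv2.imwrite("pics/w4.png",c["frame"][:,:,::-1])
E
```

```text
[ 651.32267535 -109.96919904  131.90710029] [3.14157143e+00 2.93246207e-03 2.88843453e+00] 65.53360263976838
```

View pics/w4.png

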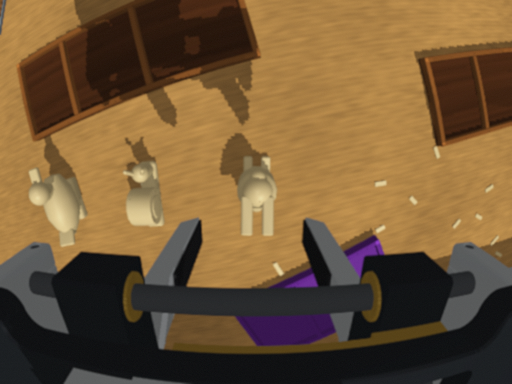

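The picture shows the hare square between the fingers (257,190), its axis upright in the frame. I descend and grip.

jog_arm(
  series=[
    [0,0,-0.3,0,0,0,0.3],
    [0,0,-0.6,0,0,0,0.3],
    [0,0,-0.8,0,0,0,0.3],
    [0,0,-0.9,0,0,0,0.3],
    [0,0,-0.955,0,0,0,0.3],
    [0,0,-0.955,0,0,0,0.3],
    [0,0,-0.955,0,0,0,0.7],
    [0,0,-0.955,0,0,0,0.7],
  ],
)

```text
clock: 5.05
eef_pos: [651.6, -109.9, 17.4]
eef_rot: [3.142, 0.003, 2.888]
wrist_force: [-0.3, -0.1, 1.0]
finger_gap: 55.5
finger_force: 0.0
```

jog_arm(
  series=[
    [0,0,0,0,0,0,0.8],
    [0,0,0,0,0,0,0.8],
    [0,0,0,0,0,0,0.8],
    [0,0,0,0,0,0,0.8],
    [0,0,0,0,0,0,0.8],
    [0,0,0,0,0,0,0.8],
  ],
)

```text
clock: 5.55
eef_pos: [651.0, -109.5, 16.2]
eef_rot: [3.141, 0.001, 2.888]
wrist_force: [-0.2, 2.5, 5.6]
finger_gap: 37.1
finger_force: 15.0
```

jog_arm(
  series=[
    [0,0,0.25,0,0,0,0.8],
    [0,0.1,0.5,0,0,0.05,0.8],
    [-0.1,0.4,0.5,0,0,0.1,0.8],
    [-0.2,0.7,0.5,0,0,0.18,0.8],
    [-0.2,1,0.5,0,0,0.183,0.8],
    [-0.2,1,0.5,0,0,0.183,0.8],
  ],
)

```text
clock: 6.05
eef_pos: [625.8, 15.9, 75.6]
eef_rot: [3.141, -0.0, -3.102]
wrist_force: [-0.3, -1.2, -0.7]
finger_gap: 37.1
finger_force: 15.0
```

jog_arm(
  series=[
    [-0.1,0.3,0,0,0,0,0.8],
    [-0.18,0.6,0,0,0,0,0.8],
    [-0.18,0.9,0,0,0,0,0.8],
    [-0.18,1,0,0,0,0,0.8],
    [-0.18,1,0,0,0,0,0.8],
    [-0.18,1,0,0,0,0,0.8],
  ],
)

```text
clock: 6.55
eef_pos: [604.9, 130.3, 75.1]
eef_rot: [-3.141, -0.0, -3.106]
wrist_force: [-0.7, -0.6, -1.4]
finger_gap: 37.3
finger_force: 15.0
```

jog_arm(
  series=[
    [0,0.152,0,0,0,0,0.8],
    [0,0.152,-0.2,0,0,0,0.8],
    [0,0.152,-0.3,0,0,0,0.8],
    [0,0.152,-0.36,0,0,0,0.8],
    [0,0.152,-0.4,0,0,0,0.8],
    [0,0.152,-0.43,0,0,0,0.8],
    [0,0.152,-0.43,0,0,0,0.8],
    [0,0.152,-0.43,0,0,0,0.8],
  ],
)

```text
clock: 7.22
eef_pos: [605.2, 148.4, 24.1]
eef_rot: [3.141, 0.0, -3.108]
wrist_force: [-0.2, -0.3, -0.3]
finger_gap: 37.2
finger_force: 15.0
```

jog_arm(
  series=[
    [0,0,0,0,0,0,0.5],
    [0,0,0,0,0,0,0.5],
    [0,0,0,0,0,0,0.5],
    [0,0,0,0,0,0,0.5],
  ],
)

```text
clock: 7.55
eef_pos: [605.0, 148.7, 24.0]
eef_rot: [3.142, 0.001, -3.107]
wrist_force: [-0.2, -0.4, -0.4]
finger_gap: 47.0
finger_force: 0.0
```

jog_arm(
  series=[
    [0,0,0.3,0,0,0,0.5],
    [0,0,0.6,0,0,0,0.5],
    [0,0,0.9,0,0,0,0.3],
    [-0.35,0.1,0.9,0,0,-0.02,0.2],
    [-0.7,0.175,0.9,0,0,-0.02,0.2],
    [-1,0.175,0.9,0,0,-0.02,0.2],
  ],
)

```text
clock: 8.05
eef_pos: [483.3, 170.5, 132.0]
eef_rot: [3.141, 0.001, -3.139]
wrist_force: [-0.0, 0.1, 0.4]
finger_gap: 70.2
finger_force: 0.0
```

jog_arm(
  series=[
    [-0.3,0,0,0,0,0,0.2],
    [-0.36,0,0,0,0,0,0.2],
    [-0.36,0,0,0,0,0,0.2],
    [-0.36,0,0,0,0,0,0.2],
  ],
)

```text
clock: 8.38
eef_pos: [442.5, 169.9, 132.4]
eef_rot: [3.141, 0.002, -3.138]
wrist_force: [0.6, 0.0, -0.3]
finger_gap: 75.0
finger_force: 0.0
```

```bash
python3 - <<'E'
from h import *
s=manip.read_state(); c=cam("wrist"); print(s["eef_pos"],s["eef_rot"][2],c["o"])
cv2.imwrite("pics/w5.png",cv2.resize(c["frame"][100:340,100:420,::-1],(800,600),interpolation=cv2.INTER_CUBIC))
E
```

```text
[442.54368806 169.88690484 132.39012555] -3.1384756395338687 [368.87967418 168.1923038  303.66807155]
```

View pics/w5.png

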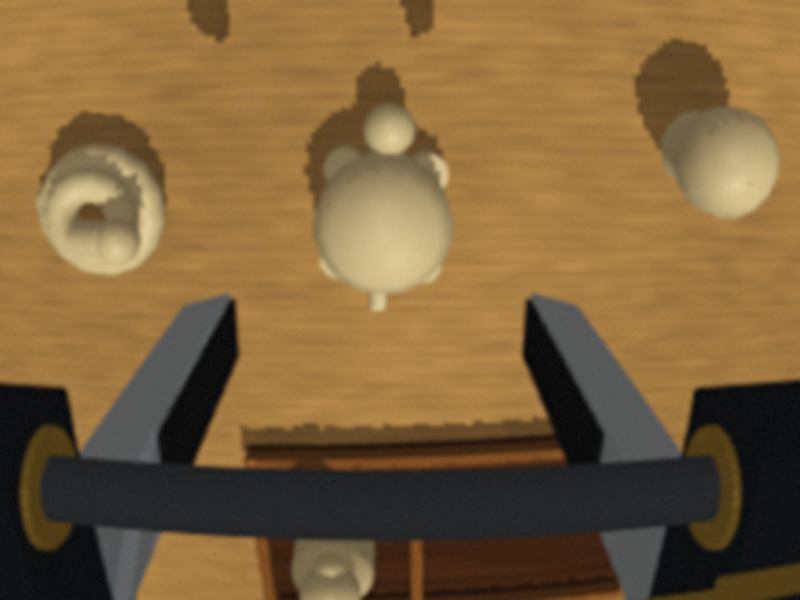

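The picture shows the tortoise shell spanning columns 317 to 451 and rows 151 to 293, head (388,130), tail (378,302), so its yaw is about -3°. The mushroom cap is at (728,162), and the hare stands upright in its pocket at the bottom.

```bash
python3 - <<'E'
from h import *
c=cam("wrist")
w=lambda u,v,z: plane(c,(100+(u-.75)/2.5,100+(v-.75)/2.5),z)[0].round(1)
print("shell",w(317,222,22),w(451,222,22),"back",w(386,293,24),"front",w(388,151,24),"head",w(388,130,20),w(388,104,18),"tail",w(378,302,12),w(378,310,12))
print("mush L/R",w(677,162,33),w(778,162,33),"F/B",w(728,107,38),w(728,217,30))
E
```

```text
shell [440.3 143.8] [440.2 196.2] back [469.  170.9] front [412.  171.4] head [404.4 171.4] [394.6 171.4] tail [477.2 167.7] [480.8 167.7]
mush L/R [413.1 283.9] [411.8 330.5] F/B [390.2 302.2] [435.7 310.8]
```

jog_arm(
  series=[
    [-0.017,0,-0.2,0,0,-0.033,0.2],
    [-0.017,0,-0.5,0,0,-0.033,0.2],
    [-0.017,0,-0.75,0,0,-0.033,0.2],
    [-0.017,0,-0.9,0,0,-0.033,0.2],
    [-0.017,0,-0.985,0,0,-0.033,0.2],
    [-0.017,0,-0.985,0,0,-0.033,0.2],
    [-0.017,0,-0.985,0,0,-0.033,0.6],
    [-0.017,0,-0.985,0,0,-0.033,0.6],
  ],
)

```text
clock: 9.15
eef_pos: [440.7, 169.9, 14.6]
eef_rot: [3.141, 0.002, 3.092]
wrist_force: [-0.1, 0.4, -0.3]
finger_gap: 65.3
finger_force: 0.0
```

jog_arm(
  series=[
    [0,0,0,0,0,0,0.6],
    [0,0,0,0,0,0,0.6],
    [0,0,0,0,0,0,0.6],
    [0,0,0,0,0,0,0.6],
    [0,0,0,0,0,0,0.6],
    [0,0,0,0,0,0,0.6],
  ],
)

```text
clock: 9.65
eef_pos: [440.4, 169.9, 14.5]
eef_rot: [3.141, 0.002, 3.093]
wrist_force: [-0.7, -0.6, 7.5]
finger_gap: 53.5
finger_force: 15.0
```

jog_arm(
  series=[
    [0,0,0.3,0,0,0,0.7],
    [0,0,0.6,0,0,0,0.7],
    [0,0,0.9,0,0,-0.07,0.7],
    [0,0,1,0,0,-0.15,0.7],
    [0,0,1,0,0,-0.22,0.7],
    [0,0,1,0,0,-0.3,0.7],
  ],
)

```text
clock: 10.15
eef_pos: [440.1, 169.8, 135.0]
eef_rot: [3.14, 0.002, 2.617]
wrist_force: [-0.3, 0.2, -1.2]
finger_gap: 53.6
finger_force: 15.0
```

jog_arm(
  series=[
    [0.15,0.1,0,0,0,-0.08,0.7],
    [0.4,0.2,0,0,0,-0.16,0.7],
    [0.7,0.3,0,0,0,-0.24,0.7],
    [0.9,0.3,0,0,0,-0.32,0.7],
    [1,0.3,0,0,0,-0.4,0.7],
    [1,0.3,0,0,0,-0.48,0.7],
    [1,0.3,0,0,0,-0.56,0.7],
    [1,0.3,0,0,0,-0.63,0.7],
  ],
)

```text
clock: 10.82
eef_pos: [559.7, 205.6, 133.5]
eef_rot: [-3.141, 0.0, 1.626]
wrist_force: [0.5, -0.1, -0.2]
finger_gap: 53.2
finger_force: 15.0
```

jog_arm(
  series=[
    [0.2,0.2,0,0,0,-0.014,0.7],
    [0.34,0.3,-0.1,0,0,-0.014,0.7],
    [0.34,0.3,-0.4,0,0,-0.014,0.7],
    [0.34,0.3,-0.6,0,0,-0.014,0.7],
    [0.34,0.3,-0.7,0,0,-0.014,0.7],
    [0.34,0.3,-0.7,0,0,-0.014,0.7],
  ],
)

```text
clock: 11.32
eef_pos: [599.1, 241.2, 46.9]
eef_rot: [-3.137, 0.001, 1.61]
wrist_force: [0.4, 0.5, -0.3]
finger_gap: 53.9
finger_force: 15.0
```

jog_arm(
  series=[
    [0.005,0,-0.1,0,0,0,0.7],
    [0.005,0,-0.17,0,0,0,0.7],
    [0.005,0,-0.17,0,0,0,0.7],
    [0.005,0,-0.17,0,0,0,0.7],
  ],
)

```text
clock: 11.65
eef_pos: [601.2, 241.7, 29.5]
eef_rot: [3.141, -0.0, 1.61]
wrist_force: [0.5, -0.3, -1.0]
finger_gap: 53.7
finger_force: 15.0
```

jog_arm(
  series=[
    [0,0,-0.03,0,0,0,0.7],
    [0,0,-0.06,0,0,0,0.7],
    [0,0,-0.07,0,0,0,0.7],
    [0,0,-0.07,0,0,0,0.7],
  ],
)

```text
clock: 11.98
eef_pos: [601.1, 241.7, 20.7]
eef_rot: [3.142, -0.0, 1.61]
wrist_force: [0.0, 0.9, -0.1]
finger_gap: 53.9
finger_force: 15.0
```

jog_arm(
  series=[
    [0,0,0,0,0,0,0.36],
    [0,0,0,0,0,0,0.36],
    [0,0,0,0,0,0,0.36],
    [0,0,0,0,0,0,0.36],
  ],
)

```text
clock: 12.32
eef_pos: [601.1, 241.7, 20.7]
eef_rot: [3.141, -0.0, 1.61]
wrist_force: [0.2, -0.8, -0.4]
finger_gap: 60.2
finger_force: 0.0
```

jog_arm(
  series=[
    [0,0,0.3,0,0,0,0.36],
    [0,0,0.6,0,0,0,0.36],
    [0,0,0.9,0,0,0,0.36],
    [-0.35,0.15,1,0,0,0.08,0.3],
    [-0.7,0.3,1,0,0,0.16,0.3],
    [-0.9,0.4,1,0,0,0.24,0.3],
    [-1,0.5,1,0,0,0.32,0.3],
  ],
)

```text
clock: 12.9
eef_pos: [477.8, 302.7, 141.3]
eef_rot: [3.142, -0.0, 2.118]
wrist_force: [0.4, 0.3, -0.0]
finger_gap: 65.6
finger_force: 0.0
```

jog_arm(
  series=[
    [-0.3,0.02,0,0,0,0.08,0.3],
    [-0.54,0.036,0,0,0,0.16,0.3],
    [-0.54,0.036,-0.2,0,0,0.2,0.3],
    [-0.54,0.036,-0.3,0,0,0.2,0.3],
    [-0.54,0.036,-0.3,0,0,0.2,0.3],
  ],
)

```text
clock: 13.32
eef_pos: [415.0, 305.6, 102.8]
eef_rot: [-3.139, -0.001, 2.425]
wrist_force: [-0.9, 1.3, 0.1]
finger_gap: 65.8
finger_force: 0.0
```

jog_arm(
  series=[
    [0,0,-0.2,0,0,0,0.3],
    [0,0,-0.4,0,0,0,0.3],
    [0,0,-0.6,0,0,0,0.3],
    [0,0,-0.68,0,0,0,0.3],
    [0,0,-0.69,0,0,0,0.3],
    [0,0,-0.69,0,0,0,0.3],
  ],
)

```text
clock: 13.82
eef_pos: [416.7, 306.2, 22.6]
eef_rot: [3.141, 0.0, 2.424]
wrist_force: [0.6, -0.6, -0.4]
finger_gap: 65.8
finger_force: 0.0
```

jog_arm(
  series=[
    [-0.03,0.005,0,0,0,0,0.3],
    [-0.03,0.005,0,0,0,0,0.5],
    [-0.03,0.005,0,0,0,0,0.7],
    [-0.03,0.005,0,0,0,0,0.7],
    [-0.03,0.005,0,0,0,0,0.7],
    [-0.03,0.005,0,0,0,0,0.7],
    [-0.03,0.005,0,0,0,0,0.7],
    [-0.03,0.005,0,0,0,0,0.7],
  ],
)

```text
clock: 14.48
eef_pos: [412.9, 306.8, 22.4]
eef_rot: [3.141, 0.0, 2.425]
wrist_force: [-1.4, -0.5, 5.8]
finger_gap: 43.0
finger_force: 15.0
```

jog_arm(
  series=[
    [0,0,0.3,0,0,0,0.7],
    [0,0,0.6,0,0,0,0.7],
    [0,0,0.9,0,0,0,0.7],
    [0,0,1,0,0,0,0.7],
    [0,-0.3,1,0,0,0.05,0.7],
    [0,-0.6,1,0,0,0.1,0.7],
    [0,-0.9,1,0,0,0.15,0.7],
    [0,-1,1,0,0,0.2,0.7],
  ],
)

```text
clock: 15.15
eef_pos: [412.2, 183.5, 141.8]
eef_rot: [-3.141, -0.0, 2.741]
wrist_force: [-0.3, 0.4, -0.7]
finger_gap: 43.2
finger_force: 15.0
```

jog_arm(
  series=[
    [0.1,-0.3,0.1,0,0,0.07,0.7],
    [0.2,-0.6,0.2,0,0,0.14,0.7],
    [0.3,-0.9,0.3,0,0,0.2,0.7],
    [0.4,-1,0.3,0,0,0.25,0.7],
    [0.4,-1,0.3,0,0,0.25,0.7],
  ],
)

```text
clock: 15.57
eef_pos: [462.4, 63.7, 178.7]
eef_rot: [-3.141, 0.002, 3.133]
wrist_force: [0.6, 0.9, -0.1]
finger_gap: 43.1
finger_force: 15.0
```

jog_arm(
  series=[
    [0.1,-0.3,0.1,0,0,0,0.7],
    [0.2,-0.6,0.2,0,0,0,0.7],
    [0.3,-0.9,0.3,0,0,0,0.7],
    [0.4,-1,0.3,0,0,0,0.7],
    [0.4,-1,0.3,0,0,0,0.7],
  ],
)

```text
clock: 15.98
eef_pos: [509.8, -55.5, 213.9]
eef_rot: [-3.141, 0.001, 3.127]
wrist_force: [0.4, 0.4, -0.2]
finger_gap: 43.0
finger_force: 15.0
```

jog_arm(
  series=[
    [0.1,-0.3,0.1,0,0,0,0.7],
    [0.2,-0.6,0.2,0,0,0,0.7],
    [0.3,-0.9,0.3,0,0,0,0.7],
    [0.4,-1,0.3,0,0,0,0.7],
    [0.4,-1,0.3,0,0,0,0.7],
    [0.4,-1,0.3,0,0,0,0.7],
  ],
)

```text
clock: 16.48
eef_pos: [556.4, -172.6, 248.9]
eef_rot: [3.141, -0.002, 3.131]
wrist_force: [-0.1, 1.0, -1.0]
finger_gap: 43.2
finger_force: 15.0
```

```bash
python3 - <<'E'
from h import *
s=manip.read_state(); c=cam("wrist"); H=hsv(c); print(s["eef_pos"],s["eef_rot"])
for q in blobs((H[...,2]<110)&(H[...,0]<25)&(H[...,1]>110),300):
    r=rect(plane(c,q,14))
    if r[0]<600: print("dark",q.mean(0),r)
cv2.imwrite("pics/w6.png",c["frame"][:,:,::-1])
E
```

```text
[ 556.43237338 -172.57891539  248.8607007 ] [ 3.14077653e+00 -1.68461731e-03  3.13050368e+00]
dark [482.28346457 180.54330709] [577.3 241.   43.3 104.3   4.4]
dark [154.70731707 115.7902439 ] [ 477.7 -310.1   89.6   64.7    0.5]
dark [283.73913043 110.35507246] [ 475.5 -128.3   89.8  104.6    0.6]
dark [211.40530303 109.75      ] [ 473.1 -229.3   97.6   84.4    1.1]
```

View pics/w6.png

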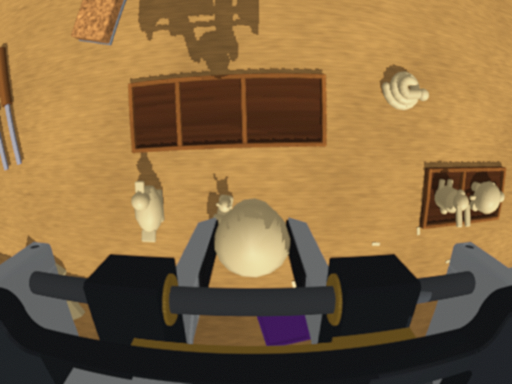

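The picture shows tray3 clear of obstruction, its pockets at (155,116), (211,110) and (284,110), and the mushroom held upright. Tray2 holds the hare and tortoise at (453,200) and (487,197). I set the mushroom down.

jog_arm(
  series=[
    [-0.15,-0.3,-0.1,0,0,0,0.7],
    [-0.3,-0.55,-0.3,0,0,0,0.7],
    [-0.45,-0.8,-0.5,0,0,0,0.7],
    [-0.6,-1,-0.7,0,0,0,0.7],
    [-0.656,-1,-0.9,0,0,0,0.7],
    [-0.656,-1,-1,0,0,0,0.7],
    [-0.656,-1,-1,0,0,0,0.7],
    [-0.656,-1,-1,0,0,0,0.7],
  ],
)

```text
clock: 17.2
eef_pos: [478.7, -292.1, 130.6]
eef_rot: [3.142, 0.0, 3.133]
wrist_force: [0.1, 0.0, 0.1]
finger_gap: 43.2
finger_force: 15.0
```

jog_arm(
  series=[
    [0,-0.146,0,0,0,0,0.7],
    [0,-0.146,-0.25,0,0,0,0.7],
    [0,-0.146,-0.5,0,0,0,0.7],
    [0,-0.146,-0.65,0,0,0,0.7],
    [0,-0.146,-0.7,0,0,0,0.7],
    [0,-0.146,-0.7,0,0,0,0.7],
    [0,-0.146,-0.7,0,0,0,0.7],
  ],
)

```text
clock: 17.78
eef_pos: [479.2, -310.9, 47.7]
eef_rot: [-3.14, 0.002, 3.132]
wrist_force: [-0.3, -0.0, 0.7]
finger_gap: 43.2
finger_force: 15.0
```

jog_arm(
  series=[
    [-0.01,0.005,-0.06,0,0,0,0.7],
    [-0.01,0.005,-0.11,0,0,0,0.7],
    [-0.01,0.005,-0.14,0,0,0,0.7],
    [-0.01,0.005,-0.155,0,0,0,0.7],
    [-0.01,0.005,-0.155,0,0,0,0.7],
  ],
)

```text
clock: 18.2
eef_pos: [477.0, -310.3, 28.0]
eef_rot: [-3.142, 0.0, 3.131]
wrist_force: [-2.3, 3.3, 7.3]
finger_gap: 43.3
finger_force: 15.0
```

jog_arm(
  series=[
    [0,0,0,0,0,0,0.35],
    [0,0,0,0,0,0,0.35],
    [0,0,0,0,0,0,0.35],
    [0,0,0,0,0,0,0.35],
  ],
)

```text
clock: 18.53
eef_pos: [476.7, -310.3, 27.2]
eef_rot: [3.142, -0.0, 3.131]
wrist_force: [-0.3, 0.6, -0.1]
finger_gap: 60.8
finger_force: 0.0
```

jog_arm(
  series=[
    [0,0,0.3,0,0,0,0.35],
    [0,0,0.6,0,0,0,0.35],
    [0,0,0.85,0,0,0,0.35],
    [0.3,-0.05,0.85,0,0,0,0.3],
    [0.6,-0.1,0.85,0,0,0,0.3],
    [0.9,-0.12,0.85,0,0,0,0.3],
    [1,-0.12,0.85,0,0,0,0.3],
    [1,-0.12,0.85,0,0,0,0.3],
  ],
)

```text
clock: 19.2
eef_pos: [598.6, -324.1, 128.2]
eef_rot: [3.141, -0.0, 3.133]
wrist_force: [-1.2, 0.1, -0.6]
finger_gap: 65.8
finger_force: 0.0
```

jog_arm(
  series=[
    [0.11,0,0,0,0,0,0.3],
    [0.11,0,-0.25,0,0,0,0.3],
    [0.11,0,-0.5,0,0,0,0.3],
    [0.11,0,-0.75,0,0,0,0.3],
    [0.11,0,-0.9,0,0,0,0.3],
    [0.11,0,-0.94,0,0,0,0.3],
    [0.11,0,-0.94,0,0,0,0.3],
    [0.11,0,-0.94,0,0,0,0.3],
  ],
)

```text
clock: 19.87
eef_pos: [610.1, -325.2, 17.9]
eef_rot: [-3.141, 0.001, 3.131]
wrist_force: [0.6, -0.3, 0.4]
finger_gap: 65.8
finger_force: 0.0
```

jog_arm(
  series=[
    [0,0,0,0,0,0,0.5],
    [0,0,0,0,0,0,0.7],
    [0,0,0,0,0,0,0.7],
    [0,0,0,0,0,0,0.7],
    [0,0,0,0,0,0,0.7],
    [0,0,0,0,0,0,0.7],
    [0,0,0,0,0,0,0.7],
  ],
)

```text
clock: 20.45
eef_pos: [610.2, -324.8, 17.2]
eef_rot: [-3.141, 0.001, 3.131]
wrist_force: [-2.0, 1.8, 5.6]
finger_gap: 41.2
finger_force: 15.0
```

jog_arm(
  series=[
    [0,0,0.2,0,0,0,0.7],
    [0,0,0.5,0,0,0,0.7],
    [0,0,0.8,0,0,-0.07,0.7],
    [-0.15,0.2,0.8,0,0,-0.15,0.7],
    [-0.35,0.45,0.8,0,0,-0.22,0.7],
    [-0.55,0.7,0.8,0,0,-0.3,0.7],
    [-0.7,0.9,0.8,0,0,-0.37,0.7],
    [-0.8,1,0.8,0,0,-0.44,0.7],
  ],
)

```text
clock: 21.12
eef_pos: [512.2, -202.3, 112.5]
eef_rot: [-3.142, -0.001, 2.436]
wrist_force: [-0.6, -0.0, -0.4]
finger_gap: 41.7
finger_force: 15.0
```

jog_arm(
  series=[
    [-0.1,0.2,0,0,0,-0.08,0.7],
    [-0.2,0.4,0,0,0,-0.16,0.7],
    [-0.3,0.6,0,0,0,-0.24,0.7],
    [-0.32,0.64,0,0,0,-0.32,0.7],
    [-0.32,0.64,0,0,0,-0.4,0.7],
    [-0.32,0.64,0,0,0,-0.48,0.7],
    [-0.32,0.64,0,0,0,-0.54,0.7],
    [-0.32,0.64,0,0,0,-0.54,0.7],
  ],
)

```text
clock: 21.78
eef_pos: [475.5, -127.8, 112.5]
eef_rot: [3.142, 0.0, 1.588]
wrist_force: [-0.2, -0.7, -1.2]
finger_gap: 41.6
finger_force: 15.0
```

jog_arm(
  series=[
    [0,0,-0.2,0,0,0,0.7],
    [0,0,-0.4,0,0,0,0.7],
    [0,0,-0.55,0,0,0,0.7],
    [0,0,-0.65,0,0,0,0.7],
    [0,0,-0.7,0,0,0,0.7],
    [0,0,-0.73,0,0,0,0.7],
    [0,0,-0.735,0,0,0,0.7],
    [0,0,-0.735,0,0,0,0.7],
  ],
)

```text
clock: 22.45
eef_pos: [475.8, -128.0, 24.8]
eef_rot: [3.141, 0.0, 1.593]
wrist_force: [0.4, -0.1, 0.5]
finger_gap: 41.7
finger_force: 15.0
```

Down another 1 mm, release, rise, and go to the snail at (636.5,-216.7).

jog_arm(
  series=[
    [0,0,-0.008,0,0,0,0.7],
    [0,0,-0.008,0,0,0,0.7],
    [0,0,-0.008,0,0,0,0.4],
    [0,0,-0.008,0,0,0,0.4],
    [0,0,-0.008,0,0,0,0.4],
    [0,0,-0.008,0,0,0,0.4],
  ],
)

```text
clock: 22.95
eef_pos: [475.6, -127.9, 23.5]
eef_rot: [3.141, 0.0, 1.592]
wrist_force: [-0.5, -0.3, -0.3]
finger_gap: 56.4
finger_force: 0.0
```

jog_arm(
  series=[
    [0,0,0.3,0,0,0,0.4],
    [0,0,0.6,0,0,0,0.4],
    [0,0,0.9,0,0,0.07,0.4],
    [0.3,-0.2,0.9,0,0,0.15,0.5],
    [0.6,-0.4,0.9,0,0,0.22,0.5],
    [0.9,-0.6,0.9,0,0,0.3,0.5],
    [1,-0.73,0.9,0,0,0.38,0.5],
    [1,-0.73,0.9,0,0,0.46,0.5],
  ],
)

```text
clock: 23.62
eef_pos: [597.4, -218.2, 130.5]
eef_rot: [-3.141, 0.0, 2.317]
wrist_force: [-1.4, -0.2, -0.9]
finger_gap: 47.1
finger_force: 0.0
```

jog_arm(
  series=[
    [0.2,0,0,0,0,0.08,0.5],
    [0.34,0,0,0,0,0.16,0.5],
    [0.34,0,0,0,0,0.24,0.5],
    [0.34,0,0,0,0,0.32,0.5],
    [0.34,0,0,0,0,0.4,0.5],
    [0.34,0,0,0,0,0.42,0.5],
    [0.34,0,0,0,0,0.42,0.5],
  ],
)

```text
clock: 24.2
eef_pos: [636.3, -215.5, 131.2]
eef_rot: [3.142, -0.0, 2.974]
wrist_force: [1.0, -0.3, 0.8]
finger_gap: 46.7
finger_force: 0.0
```

```bash
python3 - <<'E'
from h import *
s=manip.read_state(); c=cam("wrist"); print(s["eef_pos"],s["eef_rot"],c["o"])
cv2.imwrite("pics/w7.png",cv2.resize(c["frame"][:300,80:480,::-1],(800,600),interpolation=cv2.INTER_CUBIC))
E
```

```text
[ 636.29622061 -215.46472466  131.16985503] [ 3.14155672e+00 -2.76611496e-04  2.97421464e+00] [ 563.98803662 -204.63821503  302.59038797]
```

View pics/w7.png

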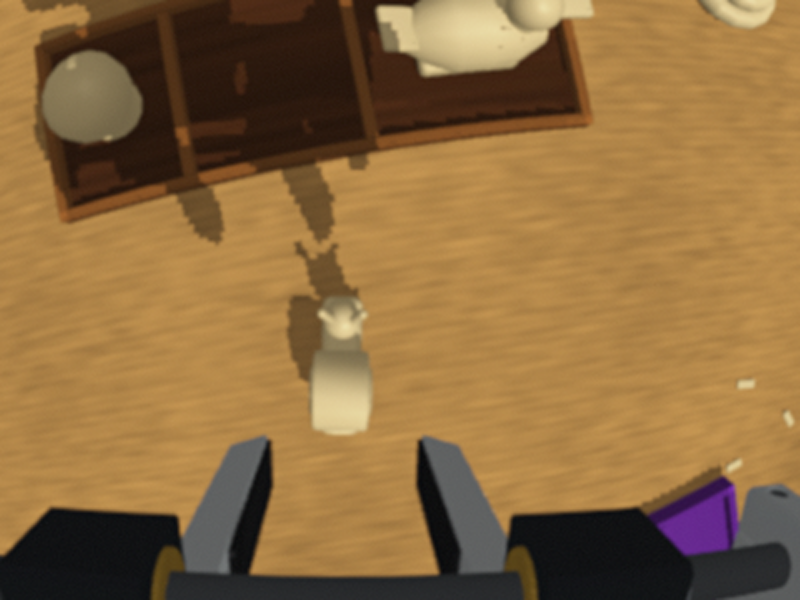

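The picture shows the snail (341,385) centred between the fingers and aligned with them. The duck and mushroom stand upright in tray3 at (480,35) and (92,97). I grip the snail.

jog_arm(
  series=[
    [0,-0.005,-0.25,0,0,0,0.5],
    [0,-0.005,-0.5,0,0,0,0.5],
    [0,-0.005,-0.75,0,0,0,0.5],
    [0,-0.005,-0.9,0,0,0,0.5],
    [0,-0.005,-0.934,0,0,0,0.5],
    [0,-0.005,-0.934,0,0,0,0.5],
    [0,-0.005,-0.934,0,0,0,0.5],
  ],
)

```text
clock: 24.83
eef_pos: [636.9, -216.4, 20.6]
eef_rot: [-3.141, 0.001, 2.972]
wrist_force: [-0.3, 0.3, 0.4]
finger_gap: 46.8
finger_force: 0.0
```

jog_arm(
  series=[
    [0,0,0,0,0,0,0.6],
    [0,0,0,0,0,0,0.8],
    [0,0,0,0,0,0,0.85],
    [0,0,0,0,0,0,0.85],
    [0,0,0,0,0,0,0.85],
    [0,0,0,0,0,0,0.85],
    [0,0,0,0,0,0,0.85],
  ],
)

```text
clock: 25.42
eef_pos: [636.7, -216.3, 20.2]
eef_rot: [-3.141, 0.001, 2.972]
wrist_force: [-1.7, 0.2, 6.3]
finger_gap: 26.0
finger_force: 15.0
```

jog_arm(
  series=[
    [0,0,0.3,0,0,0,0.85],
    [0,0,0.6,0,0,0,0.85],
    [0,0,0.75,0,0,0.06,0.85],
    [-0.3,0,0.75,0,0,0.11,0.85],
    [-0.6,0,0.75,0,0,0.11,0.85],
    [-0.9,-0.05,0.75,0,0,0.11,0.85],
    [-1,-0.1,0.75,0,0,0.11,0.85],
    [-1,-0.1,0.75,0,0,0.11,0.85],
  ],
)

```text
clock: 26.08
eef_pos: [514.3, -228.9, 109.7]
eef_rot: [-3.141, -0.0, -3.14]
wrist_force: [0.2, -0.1, -0.5]
finger_gap: 26.2
finger_force: 15.0
```

jog_arm(
  series=[
    [-0.2,0,0,0,0,0.01,0.85],
    [-0.263,0,-0.15,0,0,0.01,0.85],
    [-0.263,0,-0.35,0,0,0.01,0.85],
    [-0.263,0,-0.5,0,0,0.01,0.85],
    [-0.263,0,-0.6,0,0,0.01,0.85],
    [-0.263,0,-0.66,0,0,0.01,0.85],
    [-0.263,0,-0.66,0,0,0.01,0.85],
    [-0.263,0,-0.66,0,0,0.01,0.85],
  ],
)

```text
clock: 26.75
eef_pos: [485.3, -228.2, 30.4]
eef_rot: [-3.141, 0.0, -3.122]
wrist_force: [0.3, -0.7, -0.8]
finger_gap: 25.6
finger_force: 15.0
```

jog_arm(
  series=[
    [-0.018,-0.01,-0.01,0,0,0,0.85],
    [-0.018,-0.01,-0.02,0,0,0,0.85],
    [-0.018,-0.01,-0.03,0,0,0,0.85],
    [-0.018,-0.01,-0.03,0,0,0,0.85],
    [-0.018,-0.01,-0.03,0,0,0,0.6],
    [-0.018,-0.01,-0.03,0,0,0,0.6],
    [-0.018,-0.01,-0.03,0,0,0,0.6],
    [-0.018,-0.01,-0.03,0,0,0,0.6],
  ],
)

```text
clock: 27.42
eef_pos: [482.7, -229.3, 26.5]
eef_rot: [-3.142, 0.0, -3.122]
wrist_force: [-0.8, 0.7, -0.1]
finger_gap: 37.7
finger_force: 0.0
```

jog_arm(
  series=[
    [0,0,0.3,0,0,0,0.6],
    [0,0,0.6,0,0,0,0.6],
    [0,0,0.9,0,0,0,0.6],
    [0.3,0.1,1,0,0,0,0.6],
    [0.6,0.2,1,0,0,0,0.6],
    [0.9,0.3,1,0,0,0,0.6],
    [1,0.4,1,0,0,0,0.6],
    [1,0.4,1,0,0,0,0.6],
  ],
)

```text
clock: 28.08
eef_pos: [604.5, -179.0, 145.8]
eef_rot: [3.141, -0.0, -3.12]
wrist_force: [-0.7, 0.1, -0.5]
finger_gap: 37.6
finger_force: 0.0
```

jog_arm(
  series=[
    [0.1,0.3,0.3,0,0,0,0.6],
    [0.1,0.6,0.6,0,0,0,0.6],
    [0.1,0.9,0.9,0,0,0,0.6],
    [0.1,1,0.9,0,0,0,0.6],
    [0.1,1,0.9,0,0,0,0.6],
  ],
)

```text
clock: 28.5
eef_pos: [615.3, -57.4, 259.7]
eef_rot: [-3.141, 0.007, -3.119]
wrist_force: [0.4, 0.7, 0.3]
finger_gap: 37.6
finger_force: 0.0
```

```bash
python3 - <<'E'
from h import *
s=manip.read_state(); c=cam("wrist"); print(s["eef_pos"],c["o"])
cv2.imwrite("pics/w8.png",cv2.resize(c["frame"][:,:,::-1],(800,600),interpolation=cv2.INTER_CUBIC))
E
```

```text
[615.2586972  -57.4318519  259.66081842] [540.69911517 -60.44854583 430.54265514]
```

View pics/w8.png

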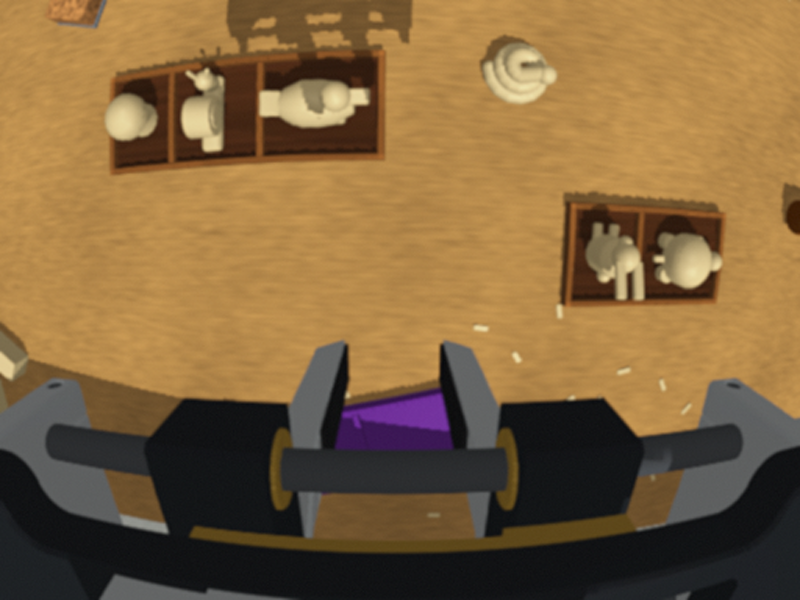

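The picture shows all five upright in their pockets: mushroom (131,118), snail (203,112), duck (315,103), hare (617,258), tortoise (688,260). The snake is untouched at (518,72). One numeric check before handing in.

```bash
python3 - <<'E'
from h import *
c=cam("wrist")
w=lambda u,v,z: plane(c,((u-.78)/1.5625,(v-.78)/1.5625),z)[0].round(0)
print("mush",w(130,118,43),"snail foot ends",w(206,74,25),w(213,150,12),"duck body",w(315,104,32),"tort shell",w(689,260,35),"hare head",w(627,258,51),"paws",w(606,226,14))
print("targets m 478 -310, s 477 -229, d 476 -128, t 601 242, h 605 149")
s=manip.read_state(); print(s["clock"],s["wrist_force"],abs(s["qd"]).max())
E
```

```text
mush [ 476. -305.] snail foot ends [ 440. -235.] [ 511. -231.] duck body [ 476. -131.] tort shell [598. 231.] hare head [598. 147.] paws [573. 141.]
targets m 478 -310, s 477 -229, d 476 -128, t 601 242, h 605 149
28.6 [-0.08151532 -0.51485062 -1.15637342] 0.03638467634653165
```

```bash
python3 - <<'E'
from h import *
c=cam("wrist"); H=hsv(c)
w=lambda u,v,z: plane(c,((u-.78)/1.5625,(v-.78)/1.5625),z)[0].round(0)
print("pocket y edges",w(644,255,14),w(718,255,14))
for q,m in pale(c,60):
    r=plane(c,q,28); 
    if 500<r[:,0].mean()<650 and 100<r[:,1].mean()<300: print(q.mean(0)*1.5625,q.min(0)*1.5625,q.max(0)*1.5625,r.min(0).round(),r.max(0).round())
print("shell edges",w(662,260,26),w(714,260,26),"head tip",w(721,262,24),"tail",w(653,258,18))
E
```

```text
pocket y edges [598. 185.] [592. 285.]
[687.8844246  261.84275794] [659.375 237.5  ] [725.     289.0625] [576. 197.] [629. 287.]
[623.33115183 266.44306283] [596.875 228.125] [648.4375 301.5625] [573. 126.] [643. 190.]
shell edges [600. 200.] [596. 270.] head tip [598. 282.] tail [600. 194.]
```

```bash
python3 -c "
from cell import manip
print(manip.sign_off())"
```

```text
the job is handed in; nothing more can be done
None
```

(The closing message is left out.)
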